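# Lay out a stripped air pump for reassembly

### The job

Lay out the parts of the stripped air pump on the blue mat, ready for reassembly: stand the motor, shaft up, in the middle of the round dish and the cylinder barrel, ears down, in the middle of the square tray, and lay the large gear flat on the mat midway on the line between dish and tray. Centre the small gear, hub up, on top of the large gear, and set the fan, hub up, over the motor's shaft so that it lies flat on the motor's end. Leave the valve adapter, the screwdriver and the empty cover where they are.

Things in the scene. Friction and masses are not known exactly. Their poses are not given: they have to be found in the camera images.
- motor: Small steel motor can, upright, 36 mm diameter, 52 mm tall, with a black band near the foot; on its flat top a brass boss 9 mm diameter and 5 mm high with a 4 mm shaft, shaft tip 64 mm above the foot. Loose, 0.18 kg. Origin at the centre of its underside, z up.
- barrel: Aluminium cylinder barrel, upright, 32 mm outside diameter, 45 mm tall, open at the top (26 mm bore). Two flat ears at the foot along its y axis, 56 mm over both, 16 mm wide, 5 mm thick. Loose, 0.09 kg. Origin at the centre of its underside, z up.
- large_gear: Large white plastic spur gear lying flat, 54 mm over the teeth, 15 mm thick, flat top without hub. Loose, 0.04 kg. Origin at the centre of its underside, z up.
- small_gear: Small white plastic gear lying flat, 30 mm over the teeth, 12 mm thick, with a hub 14 mm in diameter rising 8 mm above it (20 mm tall in all). Loose, 0.02 kg. Origin at the centre of its underside, z up.
- fan: Black plastic fan wheel lying flat, hub up: tubular hub 24 mm outside, bore 16 mm right through, 16 mm tall, with nine radial blades at the bottom, 5 mm tall, 57 mm over the blades. The bore passes freely over the motor's boss and shaft. Grip it by the hub above the blades. Loose, 0.015 kg. Origin at the centre of its underside, z up.
- dish: Round steel parts dish fixed on the blue mat (the mat is 3 mm thick, so its top lies at z = 0.003), 86 mm outside, 80 mm inside, rim 10 mm high, floor 3 mm thick. Origin at the centre of its underside, on the mat. The line between the centres of dish and tray runs along the dish's y axis; the tray may be on either side. The centres are always 260 mm apart.
- tray: Square black plastic parts tray fixed on the mat, 102 mm outside, 96 mm inside, rim 10 mm high, floor 3 mm thick. Origin at the centre of its underside, on the mat.
- adapter: Valve adapter, not part of the job, to be left alone: brass foot 20 mm diameter and 12 mm high, black stem 13 mm diameter, 36 mm tall in all, standing upright among the pump's parts. Loose. Origin at the centre of its underside.
- screwdriver: Yellow-handled screwdriver about 190 mm long, lying on the mat at the right, along its x axis; leave alone. Loose. Origin under its middle.
- cover: Empty black plastic cover, an open shell 120 x 65 x 22 mm, lying on the mat at the left; leave alone. Loose. Origin at the centre of its underside.
Mind the look-alikes: they are no part of the job. Leave any pink look-alike of the motor alone. Leave any turquoise look-alike of the tray alone.

How it is judged:
By the outcome, as a careful person would: the job done as asked, in the order asked, and still so for the second after the job is handed in, with the robot touching nothing.
It also fails if it takes over 118 s, if anything falls off the work surface, if the arm or the gripper's body presses on something with over 40 N, if the wrist force passes 120 N, or if a joint passes its speed limit or range.

### The arm

A 6-joint arm with a two-finger parallel gripper is mounted at the origin on the work surface. World frame = base frame: x ahead of the robot, y to its left, z up, the work surface at z = 0. Lengths are in mm, angles in rad, forces in N, time in s.
With the tool pointing down it reaches from about 350 to 875 mm from the base axis. Payload 4.2 kg.
Tool frame: the origin (TCP) lies midway between the tips of the shut fingers; the grasp point (between the pads) lies 19 mm behind it (arm.grasp_offset is the distance from the TCP to the grasp point, in mm); z points along the fingers, y is the line along which they close (so a half turn about z gives the same grasp; the last joint's range is limited). The gripper opens to 85 mm and grips with 20 to 120 N. Pads are 22 mm wide; open, the fingers measure 114 mm over their backs; the gripper's body (76 mm by 85 mm) begins 54 mm behind the grasp point. The pads swing forward as they close: fully open they stand 13 mm farther back than shut.
Start: joints at [1.555, 0.385, 0.008, 0, -1.194, -0.259], TCP at [169.565, 601.537, 231.312] pointing down, gripper open.
Joint ranges: [-3.14, 3.14], [-1.21, 2.06], [-1.07, 1.41], [-3.16, 2.05], [-2.99, -0.16], [-3.1, 3.1]. Speed limits (rad/s): [2.79, 2.79, 3.14, 3.14, 3.14, 3.14].

### API

Orientations are given as a unit quaternion [x, y, z, w].
In Python, from bench import arm gives the robot as it stands. The module is installed in compiled form; this text tells all that it offers.
- The arm moves only by the tool servo_tool, never from a script. Its argument "increments" is a list of rows, each a list of 7 numbers: the opening, from 0 (shut) to 1 (fully open), then the shift along the tool's x, y, z in m, then the turn, a rotation vector about the tool's x, y, z in degrees. In form: [[grip, x, y, z, ax, ay, az], ...]. A call has 1 to 12 rows; each row is the pose to reach, as a shift and turn from the pose commanded when the call began, along the tool's axes at that moment; what a row does not reach only later rows make up. A row lasts 1/8 s, in which the tool goes at most 62.5 mm and 10.7 degrees, less where a joint would pass 70% of its speed; a pose out of reach is approached as far as the arm can. A call with a gripper value outside its range is refused whole. The fingers move at their own pace and stop on an object; the grip force is fixed at half the most. Time passes only in rows, so rows that repeat a pose let the fingers close. It gives the time, the measured TCP pose, the force, the opening and the grip force at its end, in the units of the state.
- arm.read_state(): the state, without advancing time (a new reading comes with each control period).
- arm.get_image(name): name is "scene" or "top" or "wrist"; returns a dict with "color" (480x640x3 uint8, red, green, blue), "fx", "fy", "cx", "cy" (pixels), "rvec" (rotation vector, rad) and "tvec" (3), from world to camera coordinates, as OpenCV has them; the wrist camera has in their place "hand_eye" (4x4, takes a point from camera to tool coordinates, whose origin is the TCP and whose axes are the flange's). Camera axes: x right, y down, z forward; pixel columns grow to the right and rows downward; lengths in mm; the calibration is good to about 2 mm. A picture is of the moment at which its call begins: read the wrist's pose just before it. There is no depth.
- arm.job_done(): hands the job in; it is judged then, once.
Trained networks look in the newest picture that a camera, given by its name, has taken for a name from the list of things; names that differ only in an ending like _2 or _b are one class to them, and where a whole thing is asked for, a point or a joint stands for the part that bears it (a point fixed in the world has none). Each returns a list of dicts, best first, with "p" (0 to 1); they miss things now and then, are a little off and sometimes report something else, mostly with a low value. They report only what shows in the picture. A call takes as long as a camera call. They do not tell look-alikes from the thing itself.
- arm.look_for(camera, thing): "box" ([centre column, centre row, width, height] in pixels, round what is visible of it).
- arm.spot_point(camera, thing): "centre" ([column, row] in pixels: a listed point, or the origin of a listed thing).
The state is a dict: "clock": time; "joints": joint angles; "joint_vel": joint speeds; "joint_efforts": joint torques, N m; "position": TCP position; "ee_rot": TCP orientation; "contact_force": force on the tool from outside, world axes, zero at the start; "wrist_torque": the same for the moment, N m; "gripper_width": finger opening in mm; "grasp_force": force on a finger pad.
Only numpy, scipy, OpenCV 4.12 (cv2) and the standard library are available. Lean on these libraries where they do the work, as an engineer would, in place of code of your own. Each camera call takes 0.05 s, during which the arm holds its last target. There are 200 camera calls.

## Working session

There is one attempt and no reset: what is moved stays moved. The work goes in short steps, Python scripts to look and compute and a tool call to move; the robot and the scene stay as the last step left them, time stands still between calls to the robot, and variables do not carry over. Pictures are saved under pics/ and viewed, at most 14 in all, crops included, and the job is handed in when it is done.

Besides the shell and the picture viewer there is one more tool, called after "Emit:" as name(argument=value, ...), one argument or row to a line, values as JSON. servo_tool: Moves the arm, as the interface text tells. Its arguments: {"type":"object","properties":{"increments":{"type":"array","items":{"type":"array","items":{"type":"number"}}}},"required":["increments"]}

```bash
mkdir -p pics; cat > h.py <<'E'
import numpy as np, cv2
from scipy.spatial.transform import Rotation as R
from bench import arm
def cam(name):
    s=arm.read_state(); im=arm.get_image(name)
    K=np.array([[im['fx'],0,im['cx']],[0,im['fy'],im['cy']],[0,0,1]])
    if name=='wrist':
        H=np.array(im['hand_eye']); Rt=R.from_quat(s['ee_rot']).as_matrix()
        Rc=Rt@H[:3,:3]; c=Rt@H[:3,3]+np.array(s['position'])
    else:
        Rm=cv2.Rodrigues(np.array(im['rvec'],float))[0]; Rc=Rm.T; c=-Rm.T@np.array(im['tvec'],float).ravel()
    return im['color'],K,Rc,c
def px2w(uv,z,K,Rc,c):
    d=Rc@np.linalg.inv(K)@np.array([uv[0],uv[1],1.]); return c+d*(z-c[2])/d[2]
def w2px(p,K,Rc,c):
    q=K@(Rc.T@(np.array(p,float)-c)); return q[:2]/q[2]
def save(n,im,crop=None,scale=1):
    if crop: a,b,w,h=crop; im=im[b:b+h,a:a+w]
    cv2.imwrite(n,cv2.cvtColor(cv2.resize(im,None,fx=scale,fy=scale,interpolation=cv2.INTER_CUBIC),cv2.COLOR_RGB2BGR))
E
python3 - <<'E'
from h import *
s=arm.read_state(); print(s)
for n in ['top','scene']:
    im,K,Rc,c=cam(n); save(f'pics/{n}0.png',im); print(n,c.round(),K[0,0])
    if n=='top' or 1:
        for t in ['motor','barrel','large_gear','small_gear','fan','dish','tray','adapter','screwdriver','cover']:
            z=3
            for d in arm.spot_point(n,t)[:3]:
                print(n,t,round(d['p'],2),np.round(d['centre'],1),px2w(d['centre'],z,K,Rc,c).round(1)[:2])
E
```

```text
{'clock': 0.0, 'joints': array([ 1.55458687e+00,  3.85526329e-01,  6.58027319e-03, -5.55151492e-04,
       -1.19400697e+00, -2.58595447e-01]), 'joint_vel': array([ 6.47102645e-04,  7.72703333e-04, -2.06878614e-04, -1.31975807e-03,
       -4.40902827e-05,  1.33821211e-03]), 'joint_efforts': array([-2.49475042e-04, -3.92285299e+01,  1.88401204e+01,  4.18619111e+00,
       -4.61751537e-03,  4.39745349e-06]), 'position': array([169.4094025 , 600.96248772, 230.2136864 ]), 'ee_rot': array([ 9.90560484e-01, -1.37071870e-01, -1.25732485e-04,  1.10163183e-03]), 'contact_force': array([0.49594877, 0.09281261, 0.41704842]), 'wrist_torque': array([0.01928279, 0.00092101, 0.02244029]), 'grasp_force': 0.0, 'gripper_width': 85.35163441917206}
top [ 250.   21. 1233.] 451.21644139604757
top motor 0.75 [407.7 220.1] [ 526.  -252.4]
top motor 0.6 [430.8 234.2] [ 486.5 -316. ]
top barrel 0.57 [201.5 232.2] [485.4 320.8]
top barrel 0.44 [249.8 250.2] [436.4 186. ]
top large_gear 0.87 [200.8 233.3] [482.3 322.5]
top small_gear 0.66 [430.2 234.9] [ 484.5 -314.3]
top small_gear 0.39 [290.7 243.5] [456.2  74
[... 395 characters left out ...]
2]
scene [1259. -374.  664.] 501.1086633978831
scene motor 0.88 [214.4 302.7] [ 519.8 -254.1]
scene motor 0.71 [173.1 298.8] [ 477.  -324.5]
scene motor 0.41 [425.5 274. ] [609.  172.6]
scene barrel 0.64 [390.2 231.9] [443.9 185.4]
scene large_gear 0.58 [449.1 229. ] [488.8 321.3]
scene small_gear 0.61 [347.9 248.5] [463.6  63.8]
scene fan 0.45 [386.5 228.3] [427.3 185.1]
scene dish 0.87 [427.3 275.1] [613.6 174. ]
scene tray 0.74 [164.7 231.1] [ 233.9 -297.1]
scene tray 0.59 [309.9 297.4] [579.4 -78.9]
scene adapter 0.52 [290.2 254.3] [432.7 -62.6]
scene screwdriver 0.77 [125.5 349.1] [ 574.6 -424.5]
scene cover 0.68 [513.1 237.6] [577.6 437.9]
scene cover 0.61 [125.7 347.8] [ 571.6 -423.9]
```

View pics/top0.png

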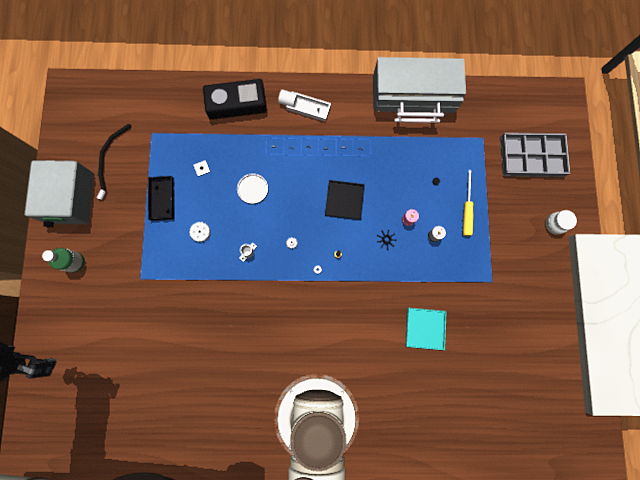

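View pics/scene0.png

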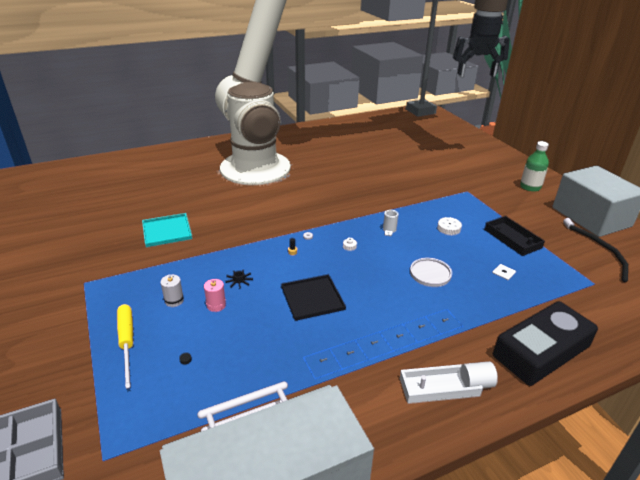

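The top view shows the dish at (253,189), the tray at (345,200), the large gear at (200,232), the barrel at (248,252) and the small gear at (292,243). The fan is at (387,240) and the adapter at (338,254).

- **Motors:** the candidates are (438,233), steel, and (411,216), pink. Steel fits the description, so I'll use (438,233).
- **Trays:** the candidates are (345,200), black and on the mat, and (426,330), turquoise and off the mat. The black one fits.

I'll confirm the motor in an enlarged wrist crop before I reach for it.

```bash
cat >> h.py <<'E'
def go(x,y,z,head=None):
    "increments from measured pose to world target; head = world heading of tool x in deg, tool straight down"
    s=arm.read_state(); Rt=R.from_quat(s['ee_rot'])
    d=Rt.inv().apply(np.array([x,y,z])-s['position'])/1000
    h=''
    if head is not None:
        T=R.from_euler('z',head,degrees=True)*R.from_euler('x',180,degrees=True)
        h=(Rt.inv()*T).as_rotvec(degrees=True).round(2)
    print('go',d.round(4),h,'dist',np.linalg.norm(d).round(3))
def st():
    s=arm.read_state(); Rt=R.from_quat(s['ee_rot']).as_matrix()
    print('t',round(s['clock'],2),'pos',s['position'].round(1),'head',np.degrees(np.arctan2(Rt[1,0],Rt[0,0])).round(2),'F',s['contact_force'].round(1),'w',round(s['gripper_width'],1),'g',round(s['grasp_force'],1),'j',s['joints'].round(2))
E
python3 - <<'E'
from h import *
st(); im=arm.get_image('wrist'); print(np.round(im['hand_eye'],3),im['fx'])
go(560,182,330,0)
E
```

```text
t 1.1 pos [169.6 601.5 231.3] head -15.75 F [-0.4  0.1  0.2] w 85.5 g 0.0 j [ 1.55  0.38  0.01  0.   -1.19 -0.26]
[[-0.0000e+00 -9.6100e-01 -2.7600e-01  7.0537e+01]
 [ 1.0000e+00 -0.0000e+00  1.0000e-03 -5.2400e-01]
 [-1.0000e-03 -2.7600e-01  9.6100e-01 -1.4293e+02]
 [ 0.0000e+00  0.0000e+00  0.0000e+00  1.0000e+00]] 340.51418314497135
go [ 0.4896  0.2978 -0.0987] [  0.    -0.   -15.75] dist 0.582
```

Emit:
servo_tool(
  increments=[
    [1,0.45,0.38,-0.03,0,0,-15.75],
    [1,0.45,0.38,-0.03,0,0,-15.75],
    [1,0.45,0.38,-0.03,0,0,-15.75],
    [1,0.45,0.38,-0.03,0,0,-15.75],
    [1,0.45,0.38,-0.03,0,0,-15.75],
    [1,0.45,0.38,-0.03,0,0,-15.75],
    [1,0.45,0.38,-0.03,0,0,-15.75],
    [1,0.45,0.38,-0.03,0,0,-15.75],
    [1,0.45,0.38,-0.03,0,0,-15.75],
    [1,0.45,0.38,-0.03,0,0,-15.75],
    [1,0.45,0.38,-0.03,0,0,-15.75],
    [1,0.45,0.38,-0.03,0,0,-15.75],
  ],
)

```text
clock: 2.65
position: [499.2, 114.0, 261.2]
ee_rot: [1.0, 0.0, -0.0, -0.0]
contact_force: [-0.2, 0.0, -0.4]
gripper_width: 85.1
grasp_force: 0.0
```

```bash
cat >> h.py <<'E'
Z=dict(motor=3,barrel=3,large_gear=3,small_gear=3,fan=3,dish=3,tray=3,adapter=3)
def look(n,fn,things=Z):
    im,K,Rc,c=cam(n); save(fn,im)
    for t in things:
        for d in arm.spot_point(n,t)[:2]:
            print(t,round(d['p'],2),np.round(d['centre'],1),px2w(d['centre'],Z[t],K,Rc,c).round(1)[:2])
E
python3 - <<'E'
from h import *
st(); look('wrist','pics/w1.png')
E
```

```text
t 2.65 pos [499.2 114.  261.2] head 0.01 F [-0.2  0.  -0.4] w 85.1 g 0.0 j [ 0.54  0.17 -0.21 -0.   -1.19  1.03]
motor 0.64 [639.  182.7] [ 523.6 -256.6]
motor 0.18 [358.1 240.2] [453.6  70.2]
barrel 0.73 [258.5 258.1] [430.4 193.6]
large_gear 0.72 [147.9 215.2] [484.9 323.5]
small_gear 0.81 [355.9 236.7] [458.1  73. ]
fan 0.96 [572.4 225.7] [ 471.9 -189.1]
dish 0.73 [259.4 101.7] [611.9 183.2]
tray 0.91 [493.9 129.6] [582.8 -78.4]
tray 0.9 [609.3 393.2] [ 228.9 -290.5]
adapter 0.82 [457.7 262.6] [424.4 -55.2]
adapter 0.6 [261.1 258.5] [429.9 190.3]
```

View pics/w1.png

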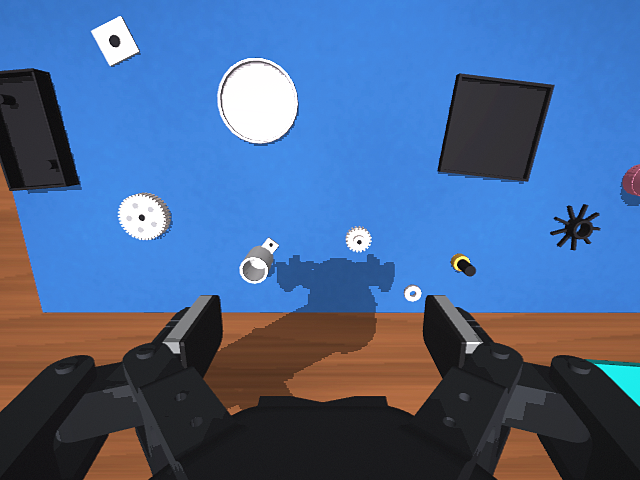

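The wrist view shows the dish at (259,101), the tray at (495,128), the large gear at (145,217) and the barrel at (256,265) with an ear at (270,244). The small gear is at (358,239), the fan at (576,228) and the adapter at (463,265). The thing at (413,293) is only a washer.

```bash
cat >> h.py <<'E'
def cyl(r,z0,z1,o=(0,0)):
    a=np.linspace(0,2*np.pi,72,endpoint=False)
    return np.vstack([np.c_[o[0]+r*np.cos(a),o[1]+r*np.sin(a),0*a+z] for z in (z0,z1)])
def box(x,y,z0,z1): return np.array([[i*x/2,j*y/2,z] for i in(-1,1) for j in(-1,1) for z in(z0,z1)],float)
M=dict(motor=np.vstack([cyl(18,0,52),cyl(2,52,64)]),barrel=cyl(16,0,45),large_gear=cyl(27,0,15),small_gear=np.vstack([cyl(15,0,12),cyl(7,12,20)]),
 fan=np.vstack([cyl(28.5,0,5),cyl(12,5,16)]),dish=cyl(43,0,10),tray=box(102,102,0,10))
def mask(im,seed,win=None):
    f=im.astype(int); m=~((f[...,2]>1.35*f[...,0]+8)&(f[...,2]>f[...,1]*1.1)); m=m.astype(np.uint8)
    n,l,s,_=cv2.connectedComponentsWithStats(m,connectivity=4)
    u,v=np.round(seed).astype(int); p=l[v-6:v+7,u-6:u+7].ravel(); p=p[p>0]; k=np.bincount(p).argmax()
    return (l==k).astype(np.uint8)
def hullc(p):
    h=cv2.convexHull(np.asarray(p,np.float32)); m=cv2.moments(h); return np.array([m['m10']/m['m00'],m['m01']/m['m00']]),m['m00'],h
def fit(view,t,seed,z0=3,yaw=0,pts=None):
    im,K,Rc,c=view; m=mask(im,seed); ys,xs=np.nonzero(m); cm,am,hm=hullc(np.c_[xs,ys])
    P=M[t] if pts is None else pts
    P=R.from_euler('z',yaw,degrees=True).apply(P)
    p=px2w(seed,z0,K,Rc,c)
    for _ in range(6):
        q=np.array([w2px(a+p,K,Rc,c) for a in P]); cq,aq,_=hullc(q)
        uv=w2px(p,K,Rc,c); p=px2w(uv+cm-cq,z0,K,Rc,c)
    print('fit',t,p.round(1),'area ratio',round(am/aq,3)); return p,hm
E
python3 - <<'E'
from h import *
v=cam('wrist')
d,_=fit(v,'dish',(259,101)); t,_=fit(v,'tray',(495,128))
for _ in range(2):
    e=d-t; yaw=np.degrees(np.arctan2(e[1],e[0]))
    t,_=fit(v,'tray',(495,128),yaw=yaw)
print(yaw,np.linalg.norm((d-t)[:2]),(d+t)/2)
fit(v,'large_gear',(145,217)); fit(v,'small_gear',(358,239)); fit(v,'fan',(576,228))
tv=cam('top')
fit(tv,'motor',(438,233));fit(tv,'dish',(253,189));fit(tv,'tray',(345,200),yaw=yaw)
go(410,-310,290,0)
E
```

```text
fit dish [611.2 184.    3. ] area ratio 0.98
fit tray [582.8 -74.6   3. ] area ratio 0.984
fit tray [582.7 -74.6   3. ] area ratio 0.985
fit tray [582.7 -74.6   3. ] area ratio 0.985
83.70927663494714 260.10279606750504 [596.90509416  54.71804806   3.        ]
fit large_gear [485.7 323.7   3. ] area ratio 0.977
fit small_gear [457.3  71.2   3. ] area ratio 0.93
fit fan [ 470.8 -190.4    3. ] area ratio 0.886
fit motor [ 483.3 -324.4    3. ] area ratio 0.884
fit dish [467.4  -5.3   3. ] area ratio 397.195
fit tray [582.8 -73.7   3. ] area ratio 0.942
go [-0.0897  0.4238 -0.0287] [-0.   -0.    0.03] dist 0.434
```

Emit:
servo_tool(
  increments=[
    [0.75,-0.06,0.4,0.04,0,0,0],
    [0.75,-0.06,0.4,0.04,0,0,0],
    [0.75,-0.06,0.4,0.04,0,0,0],
    [0.75,-0.06,0.4,0.04,0,0,0],
    [0.75,-0.06,0.4,0.04,0,0,0],
    [0.75,-0.06,0.4,0.04,0,0,0],
    [0.75,-0.06,0.4,0.04,0,0,0],
    [0.75,-0.06,0.4,0.04,0,0,0],
    [0.75,-0.06,0.4,0.04,0,0,0],
    [0.75,-0.06,0.4,0.04,0,0,0],
  ],
)

```text
clock: 4.45
position: [440.0, -285.4, 221.6]
ee_rot: [1.0, 0.001, 0.0, 0.0]
contact_force: [0.6, -0.1, 0.3]
gripper_width: 63.8
grasp_force: 0.0
```

```bash
python3 - <<'E'
from h import *
st(); v=cam('wrist'); save('pics/w2.png',v[0])
p=w2px((483,-324,55),*v[1:]); print(p)
fit(v,'motor',p)
fit(v,'fan',w2px((470,-190,8),*v[1:]))
E
```

```text
t 4.45 pos [ 440.  -285.4  221.6] head 0.1 F [ 0.6 -0.1  0.3] w 63.8 g 0.0 j [-0.27  0.22 -0.25 -0.   -1.1   1.84]
[365.60910782 173.85527078]
fit motor [ 482.7 -323.6    3. ] area ratio 0.933
fit fan [ 471.2 -190.1    3. ] area ratio 0.889
```

View pics/w2.png

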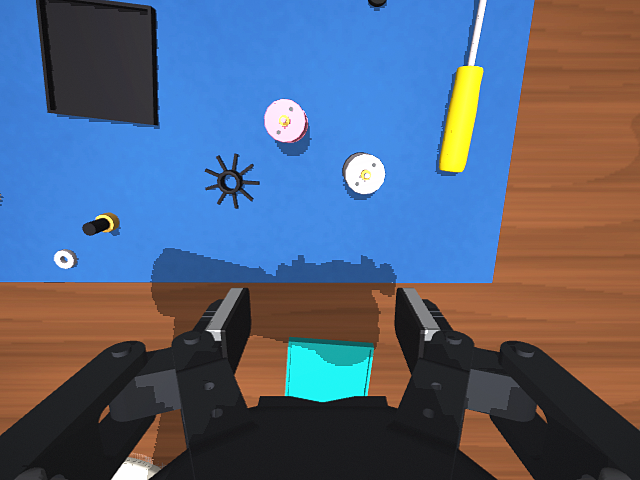

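```bash
python3 - <<'E'
from h import *
im=cv2.cvtColor(cv2.imread('pics/w2.png'),cv2.COLOR_BGR2RGB); save('pics/w2c.png',im,(190,80,220,150),3)
go(482.7,-323.6,16,0)
E
```

```text
go [0.0425 0.0383 0.2057] [ 0.01 -0.03  0.11] dist 0.213
```

View pics/w2c.png

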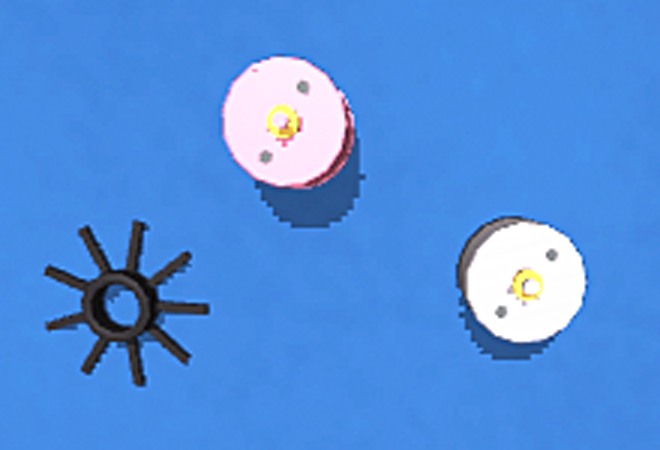

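The crop confirms it: the steel motor is at (364,174) in the wrist picture and the pink look-alike is at (286,121). I'm grasping the steel one.

Emit:
servo_tool(
  increments=[
    [0.75,0.0425,0.0383,0,0,0,0],
    [0.75,0.0425,0.0383,0.02,0,0,0],
    [0.75,0.0425,0.0383,0.075,0,0,0],
    [0.75,0.0425,0.0383,0.125,0,0,0],
    [0.75,0.0425,0.0383,0.165,0,0,0],
    [0.75,0.0425,0.0383,0.195,0,0,0],
    [0.75,0.0425,0.0383,0.2055,0,0,0],
    [0.75,0.0425,0.0383,0.2055,0,0,0],
    [0.75,0.0425,0.0383,0.2055,0,0,0],
  ],
)

```text
clock: 5.62
position: [483.4, -324.9, 17.4]
ee_rot: [1.0, 0.0, 0.001, 0.001]
contact_force: [-0.0, 0.3, 0.2]
gripper_width: 63.9
grasp_force: 0.0
```

Emit:
servo_tool(
  increments=[
    [0.1,0,0,0,0,0,0],
    [0.1,0,0,0,0,0,0],
    [0.1,0,0,0,0,0,0],
    [0.1,0,0,0,0,0,0],
    [0.1,0,0,0,0,0,0],
    [0.1,0,0,0,0,0,0],
  ],
)

```text
clock: 6.38
position: [482.8, -324.9, 17.1]
ee_rot: [1.0, 0.0, 0.001, 0.0]
contact_force: [-1.3, 2.0, 6.3]
gripper_width: 34.6
grasp_force: 59.7
```

```bash
python3 - <<'E'
from h import *
st(); go(611.2,184,100,0)
E
```

```text
t 6.38 pos [ 482.8 -324.9   17.1] head 0.03 F [-1.3  2.   6.3] w 34.6 g 59.7 j [-0.31  0.55 -0.34  0.   -0.68  1.88]
go [ 0.1287 -0.5088 -0.0831] [ 0.05 -0.11  0.03] dist 0.531
```

Emit:
servo_tool(
  increments=[
    [0.1,0,0,-0.03,0,0,0],
    [0.1,0,0,-0.083,0,0,0],
    [0.1,0.007,-0.03,-0.09,0,0,0],
    [0.1,0.02,-0.08,-0.09,0,0,0],
    [0.1,0.033,-0.13,-0.09,0,0,0],
    [0.1,0.048,-0.19,-0.09,0,0,0],
    [0.1,0.063,-0.25,-0.09,0,0,0],
    [0.1,0.078,-0.31,-0.09,0,0,0],
    [0.1,0.093,-0.37,-0.09,0,0,0],
    [0.1,0.108,-0.425,-0.09,0,0,0],
    [0.1,0.12,-0.475,-0.09,0,0,0],
    [0.1,0.1287,-0.5088,-0.09,0,0,0],
  ],
)

```text
clock: 7.88
position: [610.4, 186.4, 104.9]
ee_rot: [1.0, 0.001, -0.001, 0.0]
contact_force: [0.6, -0.3, -2.1]
gripper_width: 34.9
grasp_force: 60.2
```

Emit:
servo_tool(
  increments=[
    [0.1,0,0,0,0,0,0],
    [0.1,0,0,0,0,0,0],
    [0.1,0,0,0,0,0,0],
  ],
)

```text
clock: 8.25
position: [610.3, 182.9, 105.6]
ee_rot: [1.0, -0.001, -0.001, 0.0]
contact_force: [0.1, -1.0, -1.8]
gripper_width: 34.6
grasp_force: 60.3
```

```bash
python3 - <<'E'
from h import *
st(); go(611.2,184,20.3,0)
v=cam('wrist');save('pics/w3.png',v[0]); fit(v,'tray',w2px((582.7,-74.6,8),*v[1:]),yaw=83.7)
E
```

```text
t 8.25 pos [610.3 182.9 105.6] head -0.07 F [ 0.1 -1.  -1.8] w 34.6 g 60.3 j [ 0.54  0.51 -0.12 -0.   -0.94  1.02]
go [ 0.001  -0.0011  0.0853] [ 0.02  0.06 -0.07] dist 0.085Traceback (most recent call last):
  File "<stdin>", line 3, in <module>
  File "h.py", line 52, in fit
    im,K,Rc,c=view; m=mask(im,seed); ys,xs=np.nonzero(m); cm,am,hm=hullc(np.c_[xs,ys])
                      ~~~~^^^^^^^^^
  File "h.py", line 47, in mask
    u,v=np.round(seed).astype(int); p=l[v-6:v+7,u-6:u+7].ravel(); p=p[p>0]; k=np.bincount(p).argmax()
                                                                              ~~~~~~~~~~~~~~~~~~~~~^^
ValueError: attempt to get argmax of an empty sequence
```

View pics/w3.png

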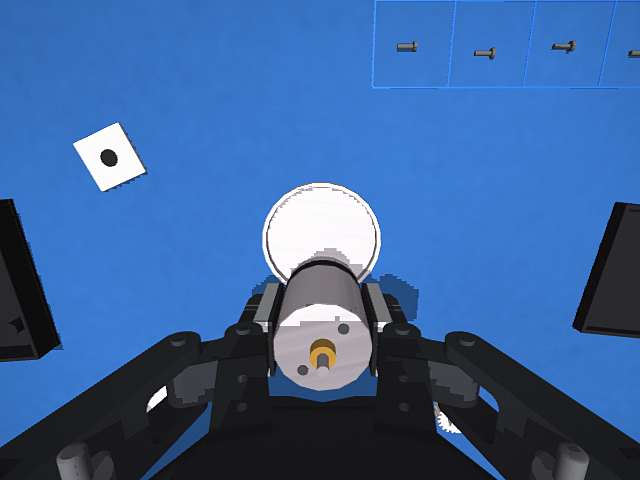

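The motor is held upright at (322,330), above the dish at (321,235). Lowering it and letting go.

Emit:
servo_tool(
  increments=[
    [0.1,0.001,-0.001,0.03,0,0,0],
    [0.1,0.001,-0.001,0.06,0,0,0],
    [0.1,0.001,-0.001,0.075,0,0,0],
    [0.1,0.001,-0.001,0.082,0,0,0],
    [0.1,0.001,-0.001,0.0845,0,0,0],
    [0.1,0.001,-0.001,0.085,0,0,0],
    [0.1,0.001,-0.001,0.085,0,0,0],
  ],
)

```text
clock: 9.18
position: [612.3, 185.5, 21.7]
ee_rot: [1.0, 0.0, 0.001, -0.0]
contact_force: [-0.2, 0.1, -1.0]
gripper_width: 34.7
grasp_force: 60.3
```

Emit:
servo_tool(
  increments=[
    [0.7,0,0,0,0,0,0],
    [0.7,0,0,0,0,0,0],
    [0.7,0,0,0,0,0,0],
    [0.7,0,0,0,0,0,0],
    [0.7,0,0,-0.03,0,0,0],
    [0.7,0,0,-0.09,0,0,0],
    [0.7,-0.03,0,-0.15,0,0,0],
    [0.7,-0.09,0,-0.19,0,0,0],
    [0.7,-0.14,0,-0.19,0,0,0],
    [0.7,-0.15,0,-0.19,0,0,0],
    [0.7,-0.15,0,-0.19,0,0,0],
  ],
)

```text
clock: 10.55
position: [461.7, 185.4, 211.4]
ee_rot: [1.0, 0.001, 0.001, -0.0]
contact_force: [0.8, -0.2, -0.0]
gripper_width: 60.4
grasp_force: 0.0
```

```bash
python3 - <<'E'
from h import *
st(); v=cam('wrist');save('pics/w4.png',v[0])
fit(v,'tray',w2px((582.7,-74.6,8),*v[1:]),yaw=83.7)
s=w2px((611,184,10),*v[1:]); print(s); fit(v,'dish',s)
print(w2px((432,190,40),*v[1:]))
for t in ['motor','barrel','dish']:print(t,[(round(d['p'],2),np.round(d['centre'],1)) for d in arm.spot_point('wrist',t)[:2]])
E
```

```text
t 10.55 pos [461.7 185.4 211.4] head 0.07 F [ 0.8 -0.2 -0. ] w 60.4 g 0.0 j [ 0.71  0.18 -0.33  0.   -1.06  0.86]
fit tray [580.  -65.6   3. ] area ratio 0.831
[324.3700889   51.81654432]
fit dish [610.7 184.1   3. ] area ratio 0.972
[317.85793016 249.59726415]
motor [(0.6, array([322.7,  48.3]))]
barrel [(0.88, array([317. , 241.2]))]
dish []
```

View pics/w4.png

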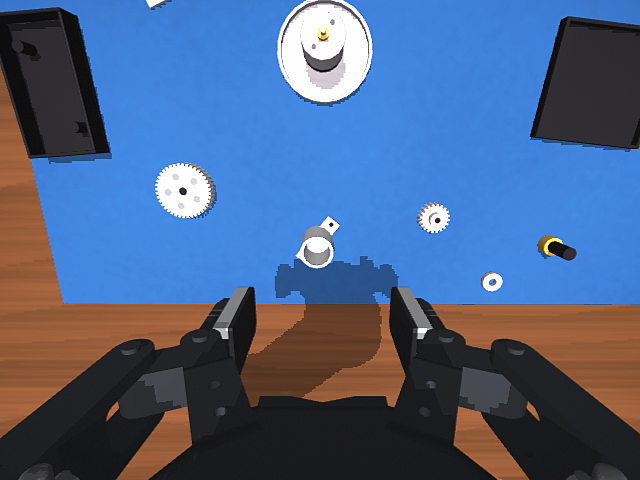

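The motor stands inside the dish at (323,45), and the barrel is at (318,245) with its ears at (331,226) and (300,258). Next I'll fit the barrel.

```bash
cat >> h.py <<'E'
from scipy.optimize import minimize
EAR=box(16,56,0,5)
def fitm(view,t,parts,seed,x0,z0=3,yaw0=(0,),sub=None):
    "silhouette IoU fit of x,y(,yaw); parts = convex point sets"
    im,K,Rc,c=view; m=mask(im,seed) if sub is None else sub; S=4
    u,v=np.round(seed).astype(int); W=70; a,b=max(0,u-W),max(0,v-W); mm=m[b:v+W,a:u+W]
    mm=cv2.resize(mm,None,fx=S,fy=S,interpolation=cv2.INTER_NEAREST)
    def f(p):
        r=np.zeros_like(mm); Rz=R.from_euler('z',p[2]*10,degrees=True)
        for P in parts:
            q=np.array([w2px(k+[p[0],p[1],z0],K,Rc,c) for k in Rz.apply(P)])
            q=((q-[a,b]+.5)*S-.5); cv2.fillConvexPoly(r,cv2.convexHull(q.astype(np.float32)).round().astype(np.int32),1)
        return 1-(r&mm).sum()/(r|mm).sum()
    best=min((minimize(f,[x0[0],x0[1],y/10],method='Nelder-Mead',options=dict(initial_simplex=[[x0[0],x0[1],y/10],[x0[0]+6,x0[1],y/10],[x0[0],x0[1]+6,y/10],[x0[0],x0[1],y/10+2]],maxfev=120)) for y in yaw0),key=lambda r:r.fun)
    print('fitm',t,best.x[:2].round(1),'yaw',(best.x[2]*10).round(1),'1-IoU',round(best.fun,3)); return best.x
E
python3 - <<'E'
from h import *
v=cam('wrist')
p=fitm(v,'barrel',[cyl(16,0,45),EAR],(318,245),(432,190),yaw0=(0,45,90,135))
fit(v,'large_gear',(185,190)); fit(v,'small_gear',(434,218))
fitm(v,'small_gear',[M['small_gear']],(434,218),(457,71)); 
# motor in dish: white/grey top
go(p[0],p[1],17,0)
E
```

```text
fitm barrel [431.8 191.3] yaw 51.0 1-IoU 0.043
fit large_gear [485.6 323.7   3. ] area ratio 0.99
fit small_gear [457.4  71.1   3. ] area ratio 0.96
fitm small_gear [457.4  71.2] yaw 3.7 1-IoU 0.091
go [-0.0307 -0.0063  0.1931] [ 0.05  0.05 -0.05] dist 0.196
```

Emit:
servo_tool(
  increments=[
    [0.7,-0.0305,-0.006,0.03,0,0,0],
    [0.7,-0.0305,-0.006,0.08,0,0,0],
    [0.7,-0.0305,-0.006,0.13,0,0,0],
    [0.7,-0.0305,-0.006,0.165,0,0,0],
    [0.7,-0.0305,-0.006,0.185,0,0,0],
    [0.7,-0.0305,-0.006,0.193,0,0,0],
    [0.7,-0.0305,-0.006,0.193,0,0,0],
    [0.7,-0.0305,-0.006,0.193,0,0,0],
  ],
)

```text
clock: 11.8
position: [432.0, 191.7, 18.6]
ee_rot: [1.0, 0.0, 0.001, -0.001]
contact_force: [-0.2, -0.1, 0.7]
gripper_width: 59.9
grasp_force: 0.0
```

Emit:
servo_tool(
  increments=[
    [0.1,0,0,0,0,0,0],
    [0.1,0,0,0,0,0,0],
    [0.1,0,0,0,0,0,0],
    [0.1,0,0,0,0,0,0],
    [0.1,0,0,0,0,0,0],
    [0.1,0,0,0,0,0,0],
  ],
)

```text
clock: 12.55
position: [431.8, 191.6, 18.8]
ee_rot: [1.0, 0.0, 0.001, -0.001]
contact_force: [-1.9, -0.6, 5.3]
gripper_width: 29.9
grasp_force: 59.3
```

```bash
python3 - <<'E'
from h import *
st(); go(582.7,-74.6,117,0)
E
```

```text
t 12.55 pos [431.8 191.6  18.8] head 0.04 F [-1.9 -0.6  5.3] w 29.9 g 59.3 j [ 0.76  0.41 -0.62  0.   -0.54  0.81]
go [ 0.1509  0.2662 -0.0982] [-0.06 -0.09  0.04] dist 0.321
```

Emit:
servo_tool(
  increments=[
    [0.1,0,0,-0.03,0,0,0],
    [0.1,0,0,-0.09,0,0,0],
    [0.1,0.017,0.03,-0.098,0,0,0],
    [0.1,0.043,0.075,-0.098,0,0,0],
    [0.1,0.07,0.125,-0.098,0,0,0],
    [0.1,0.097,0.172,-0.098,0,0,0],
    [0.1,0.122,0.215,-0.098,0,0,0],
    [0.1,0.142,0.25,-0.098,0,0,0],
    [0.1,0.151,0.2662,-0.098,0,0,0],
    [0.1,0.151,0.2662,-0.098,0,0,0],
    [0.1,0.151,0.2662,-0.098,0,0,0],
    [0.1,0.151,0.2662,-0.098,0,0,0],
  ],
)

```text
clock: 14.05
position: [581.9, -73.9, 116.0]
ee_rot: [1.0, 0.001, -0.0, -0.0]
contact_force: [-0.8, 0.4, -0.5]
gripper_width: 29.9
grasp_force: 59.5
```

```bash
python3 - <<'E'
from h import *
st(); go(582.7,-74.6,21.5,0)
E
```

```text
t 14.05 pos [581.9 -73.9 116. ] head 0.1 F [-0.8  0.4 -0.5] w 29.9 g 59.5 j [ 0.15  0.43 -0.24 -0.   -0.9   1.42]
go [0.0008 0.0007 0.0945] [-0.01  0.    0.1 ] dist 0.095
```

Emit:
servo_tool(
  increments=[
    [0.1,0.0008,0.0007,0.03,0,0,0],
    [0.1,0.0008,0.0007,0.065,0,0,0],
    [0.1,0.0008,0.0007,0.084,0,0,0],
    [0.1,0.0008,0.0007,0.092,0,0,0],
    [0.1,0.0008,0.0007,0.0945,0,0,0],
    [0.1,0.0008,0.0007,0.095,0,0,0],
    [0.1,0.0008,0.0007,0.095,0,0,0],
  ],
)

```text
clock: 14.92
position: [583.9, -75.4, 21.9]
ee_rot: [1.0, 0.0, 0.001, -0.0]
contact_force: [-0.6, 1.4, 2.6]
gripper_width: 29.7
grasp_force: 59.8
```

Emit:
servo_tool(
  increments=[
    [0.6,0,0,0,0,0,0],
    [0.6,0,0,0,0,0,0],
    [0.6,0,0,0,0,0,0],
    [0.6,0,0,0,0,0,0],
    [0.6,0,0,-0.03,0,0,0],
    [1,0,0,-0.09,0,0,0],
    [1,-0.01,-0.04,-0.14,0,0,0],
    [1,-0.05,-0.08,-0.18,0,0,0],
    [1,-0.09,-0.12,-0.19,0,0,0],
    [1,-0.12,-0.14,-0.19,0,0,0],
    [1,-0.12,-0.14,-0.19,0,0,0],
    [1,-0.12,-0.14,-0.19,0,0,0],
  ],
)

```text
clock: 16.42
position: [463.4, 64.4, 211.1]
ee_rot: [1.0, 0.0, 0.0, -0.0]
contact_force: [0.1, -1.3, 1.1]
gripper_width: 85.2
grasp_force: 0.0
```

```bash
python3 - <<'E'
from h import *
st(); v=cam('wrist');save('pics/w5.png',v[0])
for p in [(611.2,184,6),(611.2,184,58),(582.7,-74.6,6),(582.7,-74.6,51),(596.9,54.7,3)]: print(p,w2px(p,*v[1:]).round(1))
go(485.6,323.7,100,0)
E
```

```text
t 16.43 pos [463.4  64.4 211.1] head 0.04 F [ 0.1 -1.3  1.1] w 85.2 g 0.0 j [ 0.49  0.13 -0.39  0.   -1.04  1.08]
(611.2, 184, 6) [192.5  54.4]
(611.2, 184, 58) [167.9  37.8]
(582.7, -74.6, 6) [469.8  88.2]
(582.7, -74.6, 51) [492.8  79.8]
(596.9, 54.7, 3) [332.8  72.2]
go [ 0.0219 -0.2596  0.1108] [ 0.   -0.02 -0.02] dist 0.283
```

View pics/w5.png

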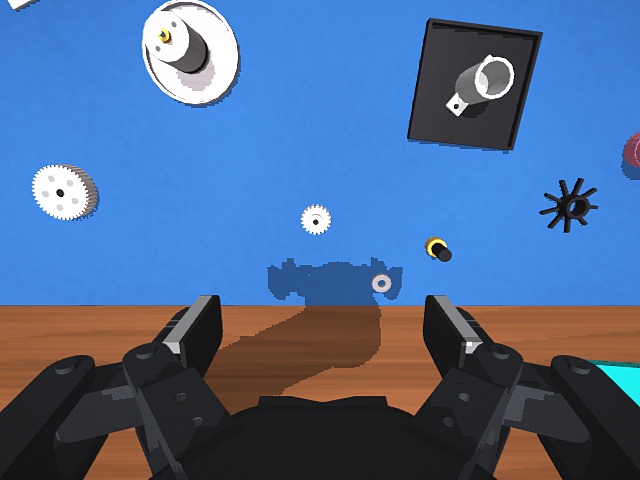

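The barrel stands in the tray at (485,82) and the motor in the dish at (185,45). The large gear is at (64,192).

Emit:
servo_tool(
  increments=[
    [1,0.003,-0.035,0,0,0,0],
    [1,0.008,-0.09,0.0,0,0,0],
    [1,0.013,-0.15,0.0,0,0,0],
    [1,0.018,-0.21,0.03,0,0,0],
    [1,0.022,-0.25,0.07,0,0,0],
    [1,0.022,-0.2595,0.11,0,0,0],
    [1,0.022,-0.2595,0.11,0,0,0],
    [1,0.022,-0.2595,0.11,0,0,0],
    [1,0.022,-0.2595,0.11,0,0,0],
  ],
)

```text
clock: 17.6
position: [486.3, 323.8, 103.0]
ee_rot: [1.0, -0.0, 0.001, -0.001]
contact_force: [0.0, 0.0, 0.9]
gripper_width: 85.3
grasp_force: 0.0
```

```bash
python3 - <<'E'
from h import *
st(); v=cam('wrist');save('pics/w6.png',v[0])
s=w2px((485.6,323.7,10),*v[1:]);print(s)
go(485.6,323.7,1,0)
try: fit(v,'large_gear',s)
except Exception as e: print(e)
E
```

```text
t 17.6 pos [486.3 323.8 103. ] head -0.06 F [0.  0.  0.9] w 85.3 g 0.0 j [ 0.86  0.44 -0.27  0.   -0.87  0.7 ]
[323.10895751 244.60177772]
go [-0.0008  0.0004  0.1019] [-0.15 -0.15 -0.05] dist 0.102
fit large_gear [485.5 323.5   3. ] area ratio 0.994
```

View pics/w6.png

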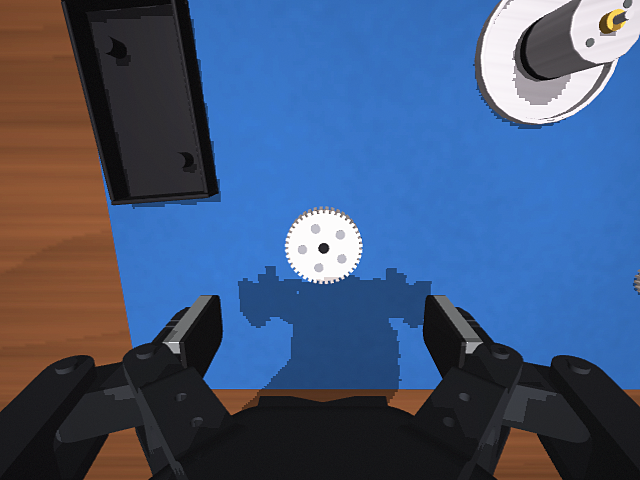

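The large gear is centred between the fingers at (323,246). Descending.

Emit:
servo_tool(
  increments=[
    [1,-0.0008,0.0004,0.03,0,0,0],
    [1,-0.0008,0.0004,0.065,0,0,0],
    [1,-0.0008,0.0004,0.088,0,0,0],
    [1,-0.0008,0.0004,0.098,0,0,0],
    [1,-0.0008,0.0004,0.102,0,0,0],
    [1,-0.0008,0.0004,0.102,0,0,0],
    [0.5,-0.0008,0.0004,0.102,0,0,0],
    [0.5,-0.0008,0.0004,0.102,0,0,0],
    [0.5,-0.0008,0.0004,0.102,0,0,0],
    [0.5,-0.0008,0.0004,0.102,0,0,0],
    [0.5,-0.0008,0.0004,0.102,0,0,0],
  ],
)

```text
clock: 19.02
position: [484.9, 324.1, 0.1]
ee_rot: [1.0, 0.0, 0.001, -0.001]
contact_force: [-0.7, -0.2, 5.6]
gripper_width: 51.7
grasp_force: 63.1
```

```bash
python3 - <<'E'
from h import *
st(); go(596.9,54.7,101,0)
E
```

```text
t 19.02 pos [4.849e+02 3.241e+02 1.000e-01] head 0.04 F [-0.7 -0.2  5.6] w 51.7 g 63.1 j [ 0.87  0.57 -0.35  0.   -0.64  0.7 ]
go [ 0.112   0.2693 -0.1011] [-0.08 -0.1   0.04] dist 0.309
```

Emit:
servo_tool(
  increments=[
    [0.5,0,0,-0.03,0,0,0],
    [0.5,0,0,-0.09,0,0,0],
    [0.5,0.012,0.03,-0.102,0,0,0],
    [0.5,0.032,0.077,-0.102,0,0,0],
    [0.5,0.054,0.13,-0.102,0,0,0],
    [0.5,0.075,0.18,-0.102,0,0,0],
    [0.5,0.093,0.225,-0.102,0,0,0],
    [0.5,0.108,0.258,-0.102,0,0,0],
    [0.5,0.112,0.2693,-0.102,0,0,0],
    [0.5,0.112,0.2693,-0.102,0,0,0],
    [0.5,0.112,0.2693,-0.102,0,0,0],
    [0.5,0.112,0.2693,-0.102,0,0,0],
  ],
)

```text
clock: 20.52
position: [596.0, 55.3, 100.9]
ee_rot: [1.0, 0.001, -0.0, -0.0]
contact_force: [-0.1, 0.2, -0.6]
gripper_width: 52.2
grasp_force: 62.7
```

```bash
python3 - <<'E'
from h import *
st(); go(596.9,54.7,1,0)
E
```

```text
t 20.52 pos [596.   55.3 100.9] head 0.1 F [-0.1  0.2 -0.6] w 52.2 g 62.7 j [ 0.36  0.46 -0.23 -0.   -0.88  1.21]
go [0.0009 0.0006 0.0999] [-0.01  0.    0.1 ] dist 0.1
```

Emit:
servo_tool(
  increments=[
    [0.5,0.0009,0.0006,0.03,0,0,0],
    [0.5,0.0009,0.0006,0.065,0,0,0],
    [0.5,0.0009,0.0006,0.088,0,0,0],
    [0.5,0.0009,0.0006,0.097,0,0,0],
    [0.5,0.0009,0.0006,0.1012,0,0,0],
    [0.5,0.0009,0.0006,0.1012,0,0,0],
    [0.5,0.0009,0.0006,0.1012,0,0,0],
  ],
)

```text
clock: 21.4
position: [597.8, 53.8, 0.5]
ee_rot: [1.0, 0.0, 0.001, -0.0]
contact_force: [0.7, 1.0, -0.4]
gripper_width: 51.8
grasp_force: 62.9
```

Emit:
servo_tool(
  increments=[
    [0.9,0,0,0,0,0,0],
    [0.9,0,0,0,0,0,0],
    [0.9,0,0,0,0,0,0],
    [0.9,0,0,0,0,0,0],
    [0.9,0,0,-0.03,0,0,0],
    [0.9,0,0,-0.09,0,0,0],
    [0.6,-0.04,0,-0.14,0,0,0],
    [0.6,-0.09,0,-0.18,0,0,0],
    [0.6,-0.14,0,-0.19,0,0,0],
    [0.6,-0.15,0,-0.19,0,0,0],
    [0.6,-0.15,0,-0.19,0,0,0],
    [0.6,-0.15,0,-0.19,0,0,0],
  ],
)

```text
clock: 22.9
position: [448.1, 53.7, 189.2]
ee_rot: [1.0, -0.0, -0.0, 0.0]
contact_force: [-0.1, 0.7, -0.3]
gripper_width: 51.2
grasp_force: 0.0
```

```bash
python3 - <<'E'
from h import *
st(); v=cam('wrist');save('pics/w7.png',v[0])
L=fit(v,'large_gear',w2px((596.9,54.7,10),*v[1:]))[0]
S=fitm(v,'small_gear',[M['small_gear']],w2px((457.4,71.1,10),*v[1:]),(457,71))
go(457.4,71.1,4,0)
E
```

```text
t 22.9 pos [448.1  53.7 189.2] head -0.01 F [-0.1  0.7 -0.3] w 51.2 g 0.0 j [ 0.48  0.13 -0.46  0.   -0.98  1.09]
fit large_gear [599.1  53.9   3. ] area ratio 1.0
fitm small_gear [457.6  71.4] yaw 10.2 1-IoU 0.094
go [ 0.0094 -0.0176  0.185 ] [ 0.04  0.05 -0.01] dist 0.186
```

View pics/w7.png

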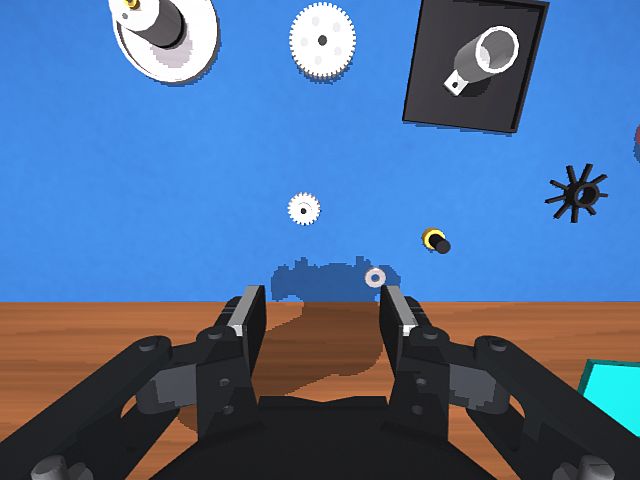

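The large gear is at (322,41), about 2 mm from its target, and the small gear is at (304,209). Grasping the small gear.

Emit:
servo_tool(
  increments=[
    [0.6,0.0095,-0.0176,0.03,0,0,0],
    [0.6,0.0095,-0.0176,0.08,0,0,0],
    [0.6,0.0095,-0.0176,0.13,0,0,0],
    [0.6,0.0095,-0.0176,0.165,0,0,0],
    [0.6,0.0095,-0.0176,0.18,0,0,0],
    [0.6,0.0095,-0.0176,0.185,0,0,0],
    [0.6,0.0095,-0.0176,0.185,0,0,0],
    [0.25,0.0095,-0.0176,0.185,0,0,0],
    [0.25,0.0095,-0.0176,0.185,0,0,0],
    [0.25,0.0095,-0.0176,0.185,0,0,0],
    [0.25,0.0095,-0.0176,0.185,0,0,0],
    [0.25,0.0095,-0.0176,0.185,0,0,0],
  ],
)

```text
clock: 24.45
position: [457.4, 71.4, 5.7]
ee_rot: [1.0, 0.0, 0.001, -0.0]
contact_force: [-0.2, -0.5, 6.5]
gripper_width: 27.2
grasp_force: 59.1
```

```bash
python3 - <<'E'
from h import *
st(); go(598.5,54.0,84,0)
E
```

```text
t 24.45 pos [457.4  71.4   5.7] head 0.03 F [-0.2 -0.5  6.5] w 27.2 g 59.1 j [ 0.51  0.43 -0.65  0.   -0.49  1.06]
go [ 0.1412  0.0174 -0.0781] [-0.05 -0.12  0.03] dist 0.162
```

Emit:
servo_tool(
  increments=[
    [0.25,0,0,-0.03,0,0,0],
    [0.25,0,0,-0.075,0,0,0],
    [0.25,0.03,0.004,-0.08,0,0,0],
    [0.25,0.075,0.009,-0.08,0,0,0],
    [0.25,0.115,0.014,-0.08,0,0,0],
    [0.25,0.135,0.0165,-0.08,0,0,0],
    [0.25,0.141,0.0174,-0.08,0,0,0],
    [0.25,0.141,0.0174,-0.08,0,0,0],
    [0.25,0.141,0.0174,-0.08,0,0,0],
    [0.25,0.141,0.0174,-0.08,0,0,0],
  ],
)

```text
clock: 25.7
position: [597.0, 53.9, 84.9]
ee_rot: [1.0, 0.0, 0.0, -0.0]
contact_force: [0.9, 1.1, 0.3]
gripper_width: 27.1
grasp_force: 59.2
```

```bash
python3 - <<'E'
from h import *
st(); v=cam('wrist');save('pics/w8.png',v[0])
for p in [(599,54,18),(597,54.7,18)]+[tuple(arm.read_state()['position']+[0,0,d]) for d in (12,20)]: print(w2px(p,*v[1:]))
s=w2px((599,54,18),*v[1:])
try: fit(v,'large_gear',s)
except Exception as e: print(e)
E
```

```text
t 25.7 pos [597.   53.9  84.9] head 0.03 F [0.9 1.1 0.3] w 27.1 g 59.2 j [ 0.36  0.48 -0.24 -0.   -0.85  1.21]
[322.52623206 251.91510973]
[321.44694969 254.84271573]
[323.05203082 313.53040211]
[323.10650782 323.1337234 ]
fit large_gear [515.7  14.9   3. ] area ratio 29.776
```

View pics/w8.png

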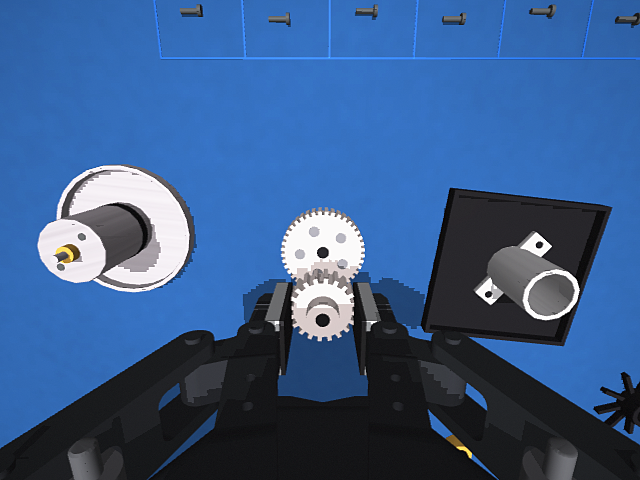

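The large gear's hole is at (322.5,252.5), which puts the gear at (598.6, 53.9). The small gear is held hub up at (322,320). I'll shift 1.5 mm in x and lower.

Emit:
servo_tool(
  increments=[
    [0.25,0.0015,0,0.02,0,0,0],
    [0.25,0.0015,0,0.04,0,0,0],
    [0.25,0.0015,0,0.055,0,0,0],
    [0.25,0.0015,0,0.061,0,0,0],
    [0.25,0.0015,0,0.0642,0,0,0],
    [0.25,0.0015,0,0.0645,0,0,0],
    [0.25,0.0015,0,0.0645,0,0,0],
    [0.25,0.0015,0,0.0645,0,0,0],
  ],
)

```text
clock: 26.75
position: [599.7, 53.9, 20.8]
ee_rot: [1.0, 0.0, 0.001, -0.0]
contact_force: [-0.6, 0.8, 3.3]
gripper_width: 27.0
grasp_force: 59.4
```

Emit:
servo_tool(
  increments=[
    [0.5,0,0,0,0,0,0],
    [0.5,0,0,0,0,0,0],
    [0.5,0,0,0,0,0,0],
    [0.5,0,0,0,0,0,0],
    [0.5,0,0,-0.03,0,0,0],
    [0.5,0,0,-0.08,0,0,0],
    [0.5,-0.02,0,-0.11,0,0,0],
    [0.5,-0.06,0,-0.12,0,0,0],
    [0.5,-0.07,0,-0.12,0,0,0],
    [0.5,-0.07,0,-0.12,0,0,0],
    [0.5,-0.07,0,-0.12,0,0,0],
  ],
)

```text
clock: 28.12
position: [530.0, 53.8, 139.7]
ee_rot: [1.0, 0.0, -0.0, 0.0]
contact_force: [-0.2, 0.1, -0.0]
gripper_width: 42.4
grasp_force: 0.0
```

```bash
python3 - <<'E'
from h import *
st(); v=cam('wrist');save('pics/w9.png',v[0])
for p in [(598.5,54,38),(598.5,54,18),(598.5,54,3),(611.2,184,58),(582.7,-74.6,48)]: print(p,w2px(p,*v[1:]).round(1))
fit(v,'tray',w2px((582.7,-74.6,5),*v[1:])+[-12,0],yaw=83.7)
u,w=w2px((598.5,54,20),*v[1:]); save('pics/w9c.png',v[0],(0,0,640,280),1.25)
go(471,-190.2,150,0)
E
```

```text
t 28.12 pos [530.   53.8 139.7] head 0.01 F [-0.2  0.1 -0. ] w 42.4 g 0.0 j [ 0.41  0.32 -0.35  0.   -0.91  1.16]
(598.5, 54, 38) [322.3 144.8]
(598.5, 54, 18) [322.3 144.6]
(598.5, 54, 3) [322.2 144.4]
(611.2, 184, 58) [114.3 124. ]
(582.7, -74.6, 48) [512.2 169.1]
fit tray [582.7 -74.4   3. ] area ratio 0.991
go [-0.0589  0.244  -0.0103] [ 0.02  0.02 -0.  ] dist 0.251
```

View pics/w9c.png

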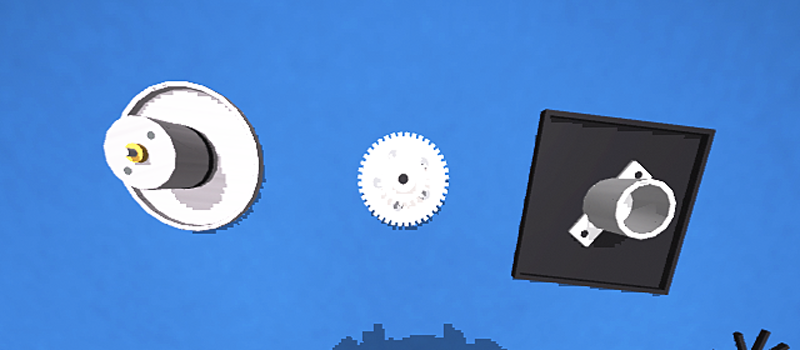

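The small gear sits concentric on the large gear, with its hub hole at (403,179). The motor and barrel both stand well. Now the fan.

Emit:
servo_tool(
  increments=[
    [0.5,-0.008,0.03,0,0,0,0],
    [0.5,-0.02,0.08,0,0,0,0],
    [0.5,-0.035,0.135,0,0,0,0],
    [0.5,-0.047,0.19,0,0,0,0],
    [0.5,-0.057,0.235,0.01,0,0,0],
    [0.5,-0.059,0.244,0.04,0,0,0],
    [0.5,-0.059,0.244,0.05,0,0,0],
    [0.5,-0.059,0.244,0.05,0,0,0],
    [0.5,-0.059,0.244,0.05,0,0,0],
  ],
)

```text
clock: 29.3
position: [471.3, -189.8, 90.9]
ee_rot: [1.0, 0.001, 0.001, 0.0]
contact_force: [1.1, -0.4, 0.4]
gripper_width: 42.5
grasp_force: 0.0
```

```bash
python3 - <<'E'
from h import *
st(); v=cam('wrist')
s=w2px((471,-190.2,10),*v[1:]); m=mask(v[0],s)
x=fitm(v,'fan',[cyl(12,0,16)],s,(471,-190.2),sub=cv2.morphologyEx(m,cv2.MORPH_OPEN,np.ones((11,11),np.uint8)))
save('pics/w10.png',v[0],(220,150,200,150),3); print(s)
go(x[0],x[1],8.5,0)
E
```

```text
t 29.3 pos [ 471.3 -189.8   90.9] head 0.1 F [ 1.1 -0.4  0.4] w 42.5 g 0.0 j [-0.06  0.34 -0.46  0.   -0.76  1.63]Traceback (most recent call last):
  File "<stdin>", line 3, in <module>
  File "h.py", line 47, in mask
    u,v=np.round(seed).astype(int); p=l[v-6:v+7,u-6:u+7].ravel(); p=p[p>0]; k=np.bincount(p).argmax()
                                                                              ~~~~~~~~~~~~~~~~~~~~~^^
ValueError: attempt to get argmax of an empty sequence
```

```bash
python3 - <<'E'
from h import *
v=cam('wrist')
s=w2px((471,-190.2,14),*v[1:]); print(s)
m=mask(v[0],s+[14,0]); h=cv2.findContours(m,cv2.RETR_EXTERNAL,2)[0]; f=cv2.drawContours(m*0,h,-1,1,-1)
f=cv2.morphologyEx(f,cv2.MORPH_OPEN,cv2.getStructuringElement(2,(15,15)))
x=fitm(v,'fan',[cyl(12,0,16)],s,(471,-190.2),sub=f)
fit(v,'fan',s+[14,0])
save('pics/w10.png',v[0],(220,150,200,150),3)
go(x[0],x[1],8.5,0)
E
```

```text
[323.24423615 250.69518393]
fitm fan [ 471.4 -189.9] yaw 1.0 1-IoU 0.111
fit fan [ 471.  -189.9    3. ] area ratio 0.911
go [0.0001 0.0001 0.0825] [ 0.02 -0.12  0.09] dist 0.083
```

View pics/w10.png

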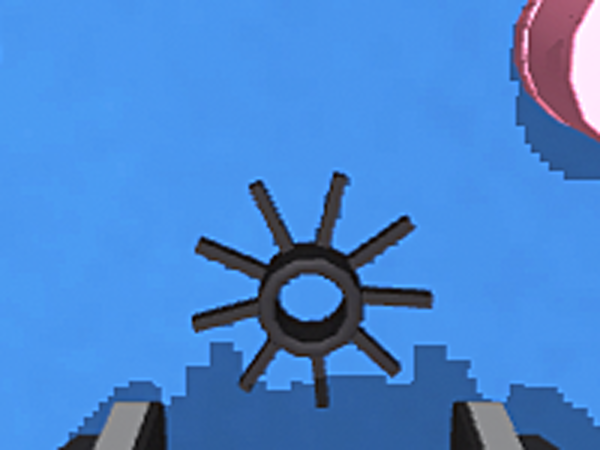

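The fan lies hub up and is centred at (323,248). Descending to grip it by the hub.

Emit:
servo_tool(
  increments=[
    [0.5,0,0,0.03,0,0,0],
    [0.5,0,0,0.06,0,0,0],
    [0.5,0,0,0.075,0,0,0],
    [0.5,0,0,0.0815,0,0,0],
    [0.5,0,0,0.082,0,0,0],
    [0.5,0,0,0.082,0,0,0],
    [0.2,0,0,0.082,0,0,0],
    [0.2,0,0,0.082,0,0,0],
    [0.2,0,0,0.082,0,0,0],
    [0.2,0,0,0.082,0,0,0],
    [0.2,0,0,0.082,0,0,0],
  ],
)

```text
clock: 30.78
position: [470.8, -190.4, 9.2]
ee_rot: [1.0, 0.0, 0.001, 0.0]
contact_force: [-1.9, -0.5, 6.3]
gripper_width: 20.8
grasp_force: 58.5
```

Emit:
servo_tool(
  increments=[
    [0.2,0,0,-0.03,0,0,0],
    [0.2,0,0,-0.08,0,0,0],
    [0.2,0,0,-0.11,0,0,0],
    [0.2,0,0,-0.12,0,0,0],
    [0.2,0,0,-0.12,0,0,0],
    [0.2,0,0,-0.12,0,0,0],
  ],
)

```text
clock: 31.52
position: [469.2, -190.2, 126.6]
ee_rot: [1.0, -0.0, -0.002, -0.0]
contact_force: [0.6, 0.4, -0.6]
gripper_width: 20.6
grasp_force: 58.9
```

```bash
python3 - <<'E'
from h import *
st(); go(611.5,184.8,128,0)
E
```

```text
t 31.52 pos [ 469.2 -190.2  126.6] head -0.01 F [ 0.6  0.4 -0.6] w 20.6 g 58.9 j [-0.06  0.29 -0.42 -0.   -0.86  1.64]
go [ 0.1422 -0.375  -0.0016] [-0.03  0.17 -0.01] dist 0.401
```

Emit:
servo_tool(
  increments=[
    [0.2,0.006,-0.03,0,0,0,0],
    [0.2,0.016,-0.08,0,0,0,0],
    [0.2,0.028,-0.135,0,0,0,0],
    [0.2,0.04,-0.19,0,0,0,0],
    [0.2,0.052,-0.245,0,0,0,0],
    [0.2,0.062,-0.3,0,0,0,0],
    [0.2,0.071,-0.345,0,0,0,0],
    [0.2,0.072,-0.37,0,0,0,0],
    [0.2,0.072,-0.375,0,0,0,0],
    [0.2,0.072,-0.375,0,0,0,0],
    [0.2,0.072,-0.375,0,0,0,0],
    [0.2,0.072,-0.375,0,0,0,0],
  ],
)

```text
clock: 33.02
position: [542.1, 183.7, 128.3]
ee_rot: [1.0, -0.001, -0.0, -0.0]
contact_force: [-0.3, -0.0, -0.5]
gripper_width: 20.6
grasp_force: 58.9
```

```bash
python3 - <<'E'
from h import *
st(); v=cam('wrist')
P=arm.read_state()['position']
for p in [(611.2,184,58),(611.2,184,70),(611.2,184,63),P+[0,0,10],P+[0,0,-6]]: print(w2px(p,*v[1:]).round(1))
f=v[0].astype(int); g=(f[...,0]-f[...,2]>50)&(f[...,0]>90); ys,xs=np.nonzero(g); k=(ys<330)&(abs(xs-320)<60); print('brass',xs[k].mean(),ys[k].mean(),k.sum())
save('pics/w11.png',v[0],(200,60,240,320),1.8)
E
```

```text
t 33.02 pos [542.1 183.7 128.3] head -0.08 F [-0.3 -0.  -0.5] w 20.6 g 58.9 j [ 0.61  0.39 -0.26 -0.   -0.92  0.96]
[322.  144.3]
[322.  144.5]
[322.  144.4]
[322.6 311.5]
[322.6 295.4]
brass 319.04430379746833 142.5379746835443 158
```

View pics/w11.png

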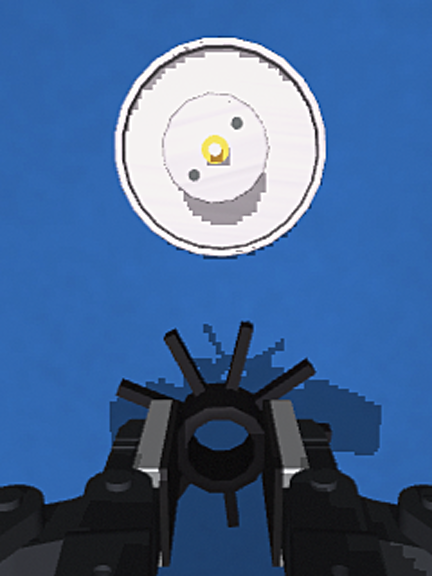

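The motor's boss is at (319.5,143), so the motor stands at about (612, 185.6), and the fan hub is held at (324,308). Moving over the motor, then lowering in stages while watching the force.

Emit:
servo_tool(
  increments=[
    [0.2,0.02,-0.0025,0,0,0,0],
    [0.2,0.05,-0.0025,0,0,0,0],
    [0.2,0.066,-0.0025,0,0,0,0],
    [0.2,0.0693,-0.0025,0,0,0,0],
    [0.2,0.0693,-0.0025,0,0,0,0],
    [0.2,0.0693,-0.0025,0,0,0,0],
    [0.2,0.0693,-0.0025,0.02,0,0,0],
    [0.2,0.0693,-0.0025,0.04,0,0,0],
    [0.2,0.0693,-0.0025,0.045,0,0,0],
    [0.2,0.0693,-0.0025,0.045,0,0,0],
    [0.2,0.0693,-0.0025,0.045,0,0,0],
  ],
)

```text
clock: 34.45
position: [612.0, 187.5, 84.2]
ee_rot: [1.0, 0.0, 0.001, -0.0]
contact_force: [0.6, -0.3, -1.2]
gripper_width: 20.9
grasp_force: 58.9
```

```bash
python3 - <<'E'
from h import *
a=[]
for _ in range(5): v=cam('wrist'); a.append(arm.read_state()['position'])
st(); print('mean',np.mean(a,0).round(2),np.std(a,0).round(2))
P=np.mean(a,0)
f=v[0].astype(int); g=(f[...,0]-f[...,2]>50)&(f[...,0]>80); ys,xs=np.nonzero(g); k=(abs(xs-322)<40)&(abs(ys-300)<80); print('brass',k.sum(), xs[k].mean(),ys[k].mean(),xs[k].min(),xs[k].max(),ys[k].min(),ys[k].max())
print(w2px((612,185.6,63),*v[1:]),w2px(P+[0,0,10],*v[1:]),w2px(P+[0,0,-6],*v[1:]))
# dark hub: columns of dark pixels at hub rows
r=int(w2px(P+[0,0,10],*v[1:])[1])
for q in (r-12,r,r+10): print(q,v[0][q,270:378:4].sum(1))
fit(v,'dish',w2px((611,184,5),*v[1:])+[0,-50])
E
```

```text
t 34.7 pos [611.7 187.3  83.6] head 0.0 F [ 0.5  0.3 -0.5] w 21.1 g 58.9 j [ 0.55  0.54 -0.14  0.   -0.89  1.02]
mean [611.81 187.39  83.91] [0.11 0.08 0.21]
brass 2 323.5 272.0 323 324 272 272
[326.18655689 282.7229601 ] [322.82855779 311.56904826] [322.77212767 295.51236697]
299 [ 92  95  83 341 341 352  74  50 153 117 513 503 509 522 518 509 515 105
 133 100  79 363 339 341 185  90  90]
311 [ 74  52 342 339 338  39  53  56  81  42  46  49  17  27  21  45  44  49
  93  78  61  58 341 338 340  39  70]
321 [ 81  63 260 765 765 217  52  51  88  93  46  41  46  45  46  43  42  95
  83  56  56 128 542 509 310  81  71]
fit dish [512.4 187.2   3. ] area ratio 11.279
```

```bash
python3 - <<'E'
from h import *
f=cam('wrist')[0].astype(int)
print(list(range(300,350,2)))
for q in range(262,312,3): print(q,' '.join('%4d/%-3d'%(f[q,x].sum(),f[q,x,0]-f[q,x,2]) for x in range(302,346,3)))
E
```

```text
[300, 302, 304, 306, 308, 310, 312, 314, 316, 318, 320, 322, 324, 326, 328, 330, 332, 334, 336, 338, 340, 342, 344, 346, 348]
262  142/-1   141/-4   271/0    476/1    740/1    733/0    739/0    744/0    765/0     98/0    136/-1   436/0    345/-6   349/-4   763/0  
265  127/-3   145/-3     3/-1   558/2    514/0    765/0    759/0    756/0    765/0    142/-2   136/-2   480/-1   373/-4   362/-5   765/0  
268   25/-4   140/-3   140/-3   243/0    531/0    512/2    508/2    509/0    240/-1   135/-2   120/-2   765/0    765/0    765/0    750/0  
271  765/0    111/-5   143/-2    69/-3   588/0    535/3    555/-2   560/1     34/-3   141/-2   123/-1   537/0    606/2    756/0    506/-1 
274  513/0    279/-3   136/-2   144/-4    29/-2    30/-2    35/-1    51/-5   152/-5   143/-5   213/25   530/-1   588/0    765/0    510/0  
277  527/1    676/0    129/-4   147/-2    46/0     64/1     62/1     57/0     59/-2    58/-1    78/-1    27/-2   360/0    560/1     22/-2 
280  553/0     17/-1    74/-2    57/0     64/-1    60/-2    64/-1    61/0     59/-3    60/-1    58/-2    63/0     52/-2    39/-1    56/-1 
2
[... 687 characters left out ...]
44/-3 
298  154/-3   133/-4   170/-1   518/0    508/0    497/2    506/1    512/1    518/1    516/2    517/1    516/2    120/-2   126/-3   129/-4 
301  147/-3   126/-3   588/2    515/1    520/1    520/0    515/2    510/1    509/0    511/1    509/-1   523/0     22/-2   142/-3   144/-4 
304  145/-4    59/0      1/1    538/1    520/2    514/-1   513/1    515/0    520/-1   519/2    523/1    546/1     33/-1    87/-2    83/0  
307   82/-1    38/0     45/0     26/-1   303/1    299/2    514/0    523/1    522/1    536/3    251/0     17/0     38/-1    73/-2    85/-2 
310   84/-1    41/-2    46/-1    47/-1    34/-2    49/-1   176/-1   178/-1    79/0     27/0     41/-3    44/0     40/1     77/-3    82/-1
```

Emit:
servo_tool(
  increments=[
    [0.2,0,0.0018,0,0,0,0],
    [0.2,0,0.0018,0,0,0,0],
    [0.2,0,0.0018,0.006,0,0,0],
    [0.2,0,0.0018,0.012,0,0,0],
    [0.2,0,0.0018,0.012,0,0,0],
  ],
)

```text
clock: 35.38
position: [610.9, 185.1, 70.1]
ee_rot: [1.0, 0.0, -0.001, 0.0]
contact_force: [-0.2, -0.4, -0.8]
gripper_width: 20.8
grasp_force: 58.9
```

Emit:
servo_tool(
  increments=[
    [0.2,0,0,0.002,0,0,0],
    [0.2,0,0,0.004,0,0,0],
    [0.2,0,0,0.0055,0,0,0],
    [0.2,0,0,0.0055,0,0,0],
  ],
)

```text
clock: 35.88
position: [611.4, 185.4, 65.5]
ee_rot: [1.0, 0.0, -0.0, 0.0]
contact_force: [0.1, -0.3, 0.2]
gripper_width: 20.9
grasp_force: 58.9
```

```bash
python3 - <<'E'
from h import *
a=[]
for _ in range(3): cam('wrist'); a.append(arm.read_state()['position'])
st(); print(np.mean(a,0).round(2))
E
```

```text
t 36.02 pos [611.5 185.4  65.7] head 0.0 F [ 0.9 -0.5  0.2] w 20.6 g 58.9 j [ 0.55  0.56 -0.15  0.   -0.86  1.02]
[611.5  185.41  65.67]
```

Emit:
servo_tool(
  increments=[
    [0.2,0,0,0.001,0,0,0],
    [0.2,0,0,0.002,0,0,0],
    [0.2,0,0,0.002,0,0,0],
  ],
)

```text
clock: 36.4
position: [611.6, 185.5, 64.3]
ee_rot: [1.0, 0.0, 0.0, -0.0]
contact_force: [-1.3, 0.3, 3.6]
gripper_width: 20.7
grasp_force: 59.3
```

Emit:
servo_tool(
  increments=[
    [0.4,0,0,0,0,0,0],
    [0.4,0,0,0,0,0,0],
    [0.4,0,0,0,0,0,0],
    [0.4,0,0,0,0,0,0],
    [0.4,0,0,-0.02,0,0,0],
    [0.5,0,0,-0.06,0,0,0],
    [0.5,-0.02,0,-0.08,0,0,0],
    [0.5,-0.06,0,-0.085,0,0,0],
    [0.5,-0.08,0.01,-0.085,0,0,0],
    [0.5,-0.08,0.01,-0.085,0,0,0],
    [0.5,-0.08,0.01,-0.085,0,0,0],
  ],
)

```text
clock: 37.78
position: [532.3, 175.7, 148.9]
ee_rot: [1.0, 0.0, 0.001, -0.0]
contact_force: [0.4, 0.1, -0.4]
gripper_width: 42.8
grasp_force: 0.0
```

```bash
python3 - <<'E'
from h import *
st(); v=cam('wrist'); save('pics/final.png',v[0])
for t in ['fan','motor','dish','small_gear','large_gear','barrel','tray']:
    print(t,[(round(d['p'],2),np.round(d['centre'],1)) for d in arm.spot_point('wrist',t)[:2]])
for p in [(611.2,184,3),(612,185.6,6),(612,185.6,58),(598.6,54,3),(598.6,54,18),(582.7,-74.6,3)]: print(p,w2px(p,*v[1:]).round(1))
# dark fan mask over dish
f=v[0].astype(int); c=w2px((612,185.6,60),*v[1:]); d=(f.max(2)<75)&(np.ptp(f,axis=2)<20)
d=d.astype(np.uint8); u,w=c.astype(int); W=50; sub=d*0; a=slice(max(0,w-W),w+W); b=slice(u-W,u+W); sub[a,b]=d[a,b]
n,l,s,ce=cv2.connectedComponentsWithStats(sub); k=1+s[1:,4].argmax(); ys,xs=np.nonzero(l==k); cm,am,h=hullc(np.c_[xs,ys])
for x in [(612,185.6,58)]:
    q=np.array([w2px(np.array(x)+p,*v[1:]) for p in M['fan']]); cq,aq,_=hullc(q); print('fan hull',cm,am,'model',cq,aq,s[k])
E
```

```text
t 37.77 pos [532.3 175.7 148.9] head 0.01 F [ 0.4  0.1 -0.4] w 42.8 g 0.0 j [ 0.61  0.35 -0.27  0.   -0.95  0.96]
fan [(0.91, array([306.2, 124.5]))]
motor [(0.89, array([310.2, 128. ])), (0.74, array([307.2, 124. ]))]
dish []
small_gear [(0.93, array([479.6, 144.2])), (0.61, array([310.5, 127.1]))]
large_gear [(0.93, array([472.7, 145.8]))]
barrel [(0.67, array([628. , 165.8])), (0.43, array([563.5, 335.6]))]
tray [(0.65, array([627.8, 169.6])), (0.17, array([308.8, 125.4]))]
(611.2, 184, 3) [312.4 131.2]
(612, 185.6, 6) [310.3 130. ]
(612, 185.6, 58) [307.6 127.3]
(598.6, 54, 3) [471.2 147.3]
(598.6, 54, 18) [479.3 147.6]
(582.7, -74.6, 3) [623.4 167.1]
fan hull [306.1667078  124.40525349] 6078.5 model [307.23425482 125.31105486] 6588.504825375625 [ 264   80   87   92 1615]
```

```bash
python3 -c "
from bench import arm; print(arm.job_done())"
```

```text
the job is handed in; nothing more can be done
None
```

The pump parts are laid out as asked and the job is handed in at about 38 s of the 118 s allowed: by camera, the motor and large gear are within about 2 mm of their marks, the small gear is about 1 mm off the large gear's centre, the fan appears flat on the motor, and the barrel is in the tray (checked by eye to a few mm).

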